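# Slide a glazed bowl on its bat between two kiln bricks to the drying sheet

### The arm

A 6-joint arm with a two-finger parallel gripper is mounted at the origin on the work surface. World frame = base frame: x ahead of the robot, y to its left, z up, the work surface at z = 0. Lengths are in m, angles in rad, forces in N, time in s.
With the tool pointing down it reaches from about 0.275 to 1 m from the base axis. Payload 8.4 kg.
Tool frame: the origin (TCP) lies between the finger pads; the fingertips stand 19 mm ahead of it and the grasp point (between the pads) is the TCP; z points along the fingers, y is the line along which they close (so a half turn about z gives the same grasp; the last joint's range is limited). The gripper opens to 85 mm and grips with 20 to 120 N. Pads are 22 mm wide; open, the fingers measure 114 mm over their backs; the gripper's body (76 mm by 85 mm) begins 54 mm behind the grasp point. The pads swing forward as they close: fully open they stand 13 mm farther back than shut.
Start: joints at [-1.283, 0.353, 1.633, -0, 1.155, -0.002], TCP at [0.179, -0.599, 0.25] pointing down, gripper open.
Joint ranges: [-2.63, 2.63], [-0.92, 2.1], [0.06, 2.66], [-1.3, 4.44], [0, 2.69], [-3.02, 3.02]. Speed limits (rad/s): [2.22, 2.22, 2.79, 3.14, 3.14, 3.14].

### API

Orientations are given as a 3x3 rotation matrix whose columns are the frame's x, y, z axes.
In Python, from rig import state, read_camera, get_calibration, finish_job gives the robot as it stands.
- The arm moves only by the tool jog_arm, never from a script. Its argument "plan" is a list of rows, each a list of 7 numbers: the opening, from -1 (shut) to 1 (fully open), then the shift along the tool's x, y, z in cm, then the turn, a rotation vector about the tool's x, y, z in rad. In form: [[claw, x, y, z, wx, wy, wz], ...]. A call has 1 to 12 rows; each row shifts and turns the commanded pose from where the row before left it, along the tool's axes as they then stand; what a row does not reach is not made up. A row lasts 1/12 s, in which the tool goes at most 41.7 mm and 7.16 degrees, less where a joint would pass 70% of its speed; a pose out of reach is approached as far as the arm can. A call with a gripper value outside its range is refused whole. The fingers move at their own pace and stop on an object; the grip force is fixed at half the most. Time passes only in rows, so rows that do not move let the fingers close. It gives the time, the measured TCP pose, the force, the opening and the grip force at its end, in the units of the state.
- state(): the state, without advancing time (a new reading comes with each control period).
- read_camera(name): name is "scene" or "top" or "wrist"; returns the picture (480x640x3 uint8, red, green, blue); there is no depth.
- get_calibration(name): a dict with "mtx" (3x3 intrinsics, pixels), "world_to_cam" (4x4, takes a point from world to camera coordinates). Camera axes: x right, y down, z forward; pixel columns grow to the right and rows downward; lengths in m; the calibration is good to about 2 mm. The wrist camera is an equidistant fisheye: a pixel r from the principal point sees the ray r / f radians off the axis. A picture is of the moment at which its call begins: read the wrist's pose just before it. get_calibration takes no time and is no camera call; for the wrist camera it gives the pose at the moment of the call.
- finish_job(): hands the job in; it is judged then, once.
The state is a dict: "clock": time; "joint_pos": joint angles; "qvel": joint speeds; "tau": joint torques, N m; "position": TCP position; "orientation": TCP orientation; "force": force on the tool from outside, world axes, zero at the start; "moment": the same for the moment, N m; "grip_width": finger opening in m; "finger_force": force on a finger pad.
Only numpy, scipy, OpenCV 4.12 (cv2) and the standard library are available. Lean on these libraries where they do the work, as an engineer would, in place of code of your own. Each camera call takes 0.05 s, during which the arm holds its last target. There are 200 camera calls.

### The job

Push the square wooden bat, with the glazed bowl riding on it, along the bench through the gap between the two kiln bricks, and on until the whole bat lies on the blue-edged sheet of paper. Do not lift the bat, only slide it; the glaze is fresh, so do not touch the bowl and keep it standing on the bat. Leave the cup, the jar and the brush where they are.

Things in the scene. Friction and masses are not known exactly. Their poses are not given: they have to be found in the camera images.
- lane: Two fixed buff kiln bricks, flat on the bench, which cannot be moved. Each is 230 (x) x 114 (y) x 50 mm high; the straight open lane between them is 108 mm wide (x) and 114 mm long (y). Origin: middle of the lane, at bench height. Its y axis runs along the lane: the bat starts on the -y side, the sheet lies on the +y side. The bricks fill x = -284 to -54 and 54 to 284 mm, y = -57 to 57 mm.
- sheet: Square white sheet of paper with a blue edge, flat on the bench beyond the lane's +y end: 140 x 140 mm including the edge, under 2 mm thick, no obstacle (things slide over it). Origin: its centre; x and y along its edges.
- bat: Loose square plywood bat (a potter's board), 100 x 100 x 14 mm, its four upright corners rounded at 8 mm radius, about 0.16 kg, flat on the bench; it slides freely when pushed. Origin: centre of its underside; x and y along its edges, z up.
- bat_corner0 (a point): The bat's rounded corner at its own +x +y: point on the rounding, 47.5 mm from the centre along each axis, at the underside.
- bat_corner1 (a point): The bat's rounded corner at its own -x +y: point on the rounding, 47.5 mm from the centre along each axis, at the underside.
- bat_corner2 (a point): The bat's rounded corner at its own -x -y: point on the rounding, 47.5 mm from the centre along each axis, at the underside.
- bat_corner3 (a point): The bat's rounded corner at its own +x -y: point on the rounding, 47.5 mm from the centre along each axis, at the underside.
- bowl: Small blue glazed bowl, rim diameter 70 mm, 40 mm high, about 0.1 kg, standing loose near the middle of the bat (its top 54 mm above the bench, its rim within the bat's outline). Origin: centre of its underside. Not to be touched.
- cup: Loose terracotta cup, diameter 60 mm, 65 mm high, on the bench just beyond the sheet. Origin: centre of its underside. Leave alone.
- jar: Loose green jar with a white cap, diameter 56 mm, 65 mm high, on the bench just beyond the sheet. Origin: centre of its underside. Leave alone.
- brush: Loose brush, 160 mm long, lying on the bench beside the sheet, on the lane's +x side. It lies along its own x axis; origin under its middle. Leave alone.
Things that resemble listed ones, but are neither listed nor needed, are in the scene too. Of the things that look like the bat, the smallest one is meant.

How it is judged:
By the outcome, as a careful person would: the job done as asked, in the order asked, and still so for the second after the job is handed in, with the robot touching nothing.
It also fails if it takes over 72 s, if anything falls off the work surface, if the arm or the gripper's body presses on something with over 40 N, if the wrist force passes 120 N, or if a joint passes its speed limit or range.

## Working session

There is one attempt and no reset: what is moved stays moved. The work goes in short steps, Python scripts to look and compute and a tool call to move; the robot and the scene stay as the last step left them, time stands still between calls to the robot, and variables do not carry over. Pictures are saved under pics/ and viewed, at most 10 in all, crops included, and the job is handed in when it is done.

Besides the shell and the picture viewer there is one more tool, called in YAML: its name, and indented under it one key for each argument. jog_arm: Moves the arm, as the interface text tells. Its arguments: {"type":"object","properties":{"plan":{"type":"array","items":{"type":"array","items":{"type":"number"}}}},"required":["plan"]}

```bash
mkdir -p pics; ls; python3 - <<'E'
from rig import *
import cv2
for n in("top","scene"):
    cv2.imwrite(f"pics/{n}0.png",read_camera(n)[:,:,::-1]); c=get_calibration(n); print(n,c["mtx"],c["world_to_cam"])
s=state();print(s["clock"],s["position"],s["orientation"])
E
```

```text
pics
top [[485.33170103   0.         316.11676672]
 [  0.         485.33170103 234.84867194]
 [  0.           0.           1.        ]] [[ 0.0170223  -0.99958129  0.02339853 -0.02280188]
 [-0.99898698 -0.01797785 -0.04125309  0.56229116]
 [ 0.04165647 -0.0226726  -0.99887471  1.15603349]
 [ 0.          0.          0.          1.        ]]
scene [[501.25040521   0.         331.12283196]
 [  0.         501.25040521 240.82076249]
 [  0.           0.           1.        ]] [[ 0.844245    0.53553931  0.02116671 -0.44970615]
 [ 0.37763615 -0.56636722 -0.73254291 -0.1847258 ]
 [-0.38031739  0.626439   -0.6803917   1.50288539]
 [ 0.          0.          0.          1.        ]]
0.1 [ 0.17849404 -0.59854674  0.24962981] [[ 9.58295676e-01  2.85778342e-01 -3.69233498e-04]
 [ 2.85778580e-01 -9.58294907e-01  1.21395771e-03]
 [-6.91176001e-06 -1.26884945e-03 -9.99999195e-01]]
```

View pics/top0.png

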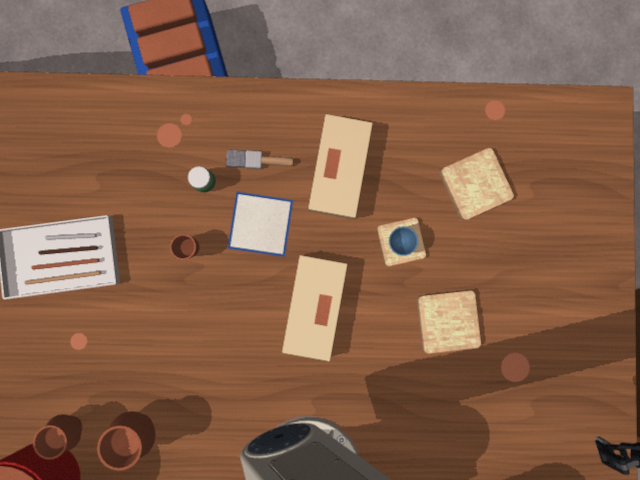

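View pics/scene0.png

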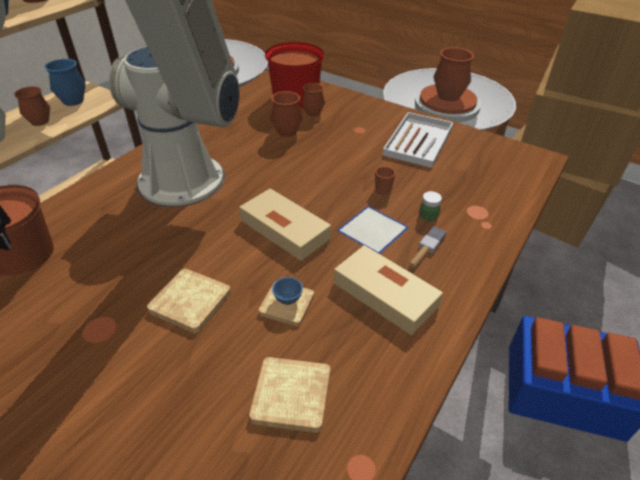

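The top view shows the bat with the bowl at (402,242), the bricks at (341,166) and (315,308), and the sheet at (261,224). The larger decoy boards are at (478,184) and (449,322). The scene view shows the same layout. Next I'll measure the poses.

```bash
cat > h.py <<'E'
from rig import *
import cv2, numpy as np
def cast(c,px,z):
    T=c["world_to_cam"];R=T[:3,:3];o=-R.T@T[:3,3]
    d=(np.c_[px,np.ones(len(px))]@np.linalg.inv(c["mtx"]).T)@R
    return (o+d*((z-o[2])/d[:,2])[:,None])[:,:2]
def proj(c,P):
    q=(np.c_[P,np.ones(len(P))]@c["world_to_cam"].T)[:,:3]@c["mtx"].T
    return q[:,:2]/q[:,2:]
def light(im):
    h=cv2.cvtColor(im,cv2.COLOR_RGB2HSV)
    return ((h[...,2]>165)).astype(np.uint8)
def blue(im):
    h=cv2.cvtColor(im,cv2.COLOR_RGB2HSV)
    return cv2.inRange(h,(95,70,40),(130,255,255))
def blobs(m,a=300):
    cs,_=cv2.findContours(m,cv2.RETR_EXTERNAL,cv2.CHAIN_APPROX_NONE)
    return [c[:,0,:].astype(float) for c in cs if cv2.contourArea(c)>a]
def rect(c,px,z):
    p=cast(c,px,z)*1000
    return cv2.minAreaRect(p.astype(np.float32))
E
python3 - <<'E'
from h import *
for n in("top","scene"):
    im=read_camera(n);c=get_calibration(n);print(n)
    for b in blobs(light(im)|(blue(im)>0).astype(np.uint8)):
        m=b.mean(0)
        for z in(0,.014,.05):
            r=rect(c,b,z);print(m.round(),z,np.round(r[0],1),np.round(r[1],1),round(r[2],2))
E
```

```text
top
[449. 322.] 0 [ 357.8 -339.6] [140.6 140.2] 7.42
[449. 322.] 0.014 [ 359.6 -335.4] [138.9 138.5] 7.42
[449. 322.] 0.05 [ 364.4 -324.6] [134.6 134.2] 7.42
[314. 308.] 0 [386.7 -11. ] [118.8 238.6] 80.59
[314. 308.] 0.014 [388.2 -10.8] [117.4 235.8] 80.59
[314. 308.] 0.05 [392.1 -10. ] [113.7 228.5] 80.59
[402. 241.] 0 [ 550.6 -220.8] [102.9 101.5] 13.79
[402. 241.] 0.014 [ 550.1 -218. ] [101.7 100.3] 13.79
[402. 241.] 0.05 [ 549.  -210.8] [98.5 97.2] 13.79
[ 48. 252.] 0 [499.6 611.8] [169.2 270.1] 8.66
[ 48. 252.] 0.014 [499.8 604.6] [167.2 266.9] 8.66
[ 48. 252.] 0.05 [500.3 586.4] [162.  258.7] 8.66
[260. 224.] 0 [588.  122.9] [138.9 138.8] 82.61
[260. 224.] 0.014 [587.1 121.6] [137.2 137.1] 82.61
[260. 224.] 0.05 [584.9 118.3] [133.  132.9] 82.61
[198. 176.] 0 [699.8 276.1] [51.4 48.3] 1.5
[198. 176.] 0.014 [697.6 273. ] [50.8 47.8] 1.5
[198. 176.] 0.05 [691.9 265. ] [49.2 46.3] 1.5
[477. 183.] 0 [ 697.4 -407.1] [140.1 141. ] 25.1
[477. 183.] 0.014 [ 695.3 -402.1] [138.4 139.3] 25.1
[477. 183.] 0.05 [ 689.6 -389.3] [134.1 135. ] 25.1
[169. 135.] 0 [801.1 349.1] [56.5 58.1] 1.28
[... 2159 characters left out ...]
.] 0.014 [617.7 990.7] [170.1 421. ] 23.14
[488. 102.] 0.05 [634.1 917.5] [163.1 403.9] 23.14
[410.  87.] 0 [287.5 971.6] [164.3 367.8] 5.15
[410.  87.] 0.014 [298.9 943.9] [161.8 362. ] 5.15
[410.  87.] 0.05 [328.4 872.5] [155.2 347.3] 5.15
[66. 80.] 0 [-840.7  224.3] [119.6 426.4] 60.6
[66. 80.] 0.014 [-811.6  208.3] [117.7 419.7] 60.6
[66. 80.] 0.05 [-736.9  166.9] [112.9 402.6] 60.6
[245.  59.] 0 [-393.6  796.2] [141.4 438.6] 48.06
[245.  59.] 0.014 [-371.5  771.2] [139.2 431.7] 48.06
[245.  59.] 0.05 [-314.7  706.9] [133.5 414.1] 48.06
[44. 11.] 0 [-1602.5   643.2] [176.6 454.6] 8.72
[44. 11.] 0.014 [-1561.5   620.6] [173.9 447.5] 8.72
[44. 11.] 0.05 [-1456.2   562.4] [166.8 429.2] 8.72
```

jog_arm:
  plan:
    - [0,3.5,-1.3,0,0,0,0]
    - [0,3.5,-1.3,0,0,0,0]
    - [0,3.5,-1.3,0,0,0,0]
    - [0,3.5,-1.3,0,0,0,0]
    - [0,3.5,-1.3,0,0,0,0]
    - [0,3.5,-1.3,0,0,0,0]
    - [0,3.5,-1.3,0,0,0,0]
    - [0,3.5,-1.3,0,0,0,0]
    - [0,3.5,-1.3,0,0,0,0]
    - [0,3.5,-1.3,0,0,0,0]
    - [0,3.5,-1.3,0,0,0,0]
    - [0,3.5,-1.3,0,0,0,0]

```text
clock: 1.2
position: [0.5377, -0.328, 0.2502]
orientation: [[0.958, 0.286, -0.0], [0.286, -0.958, 0.0], [-0.0, -0.0, -1.0]]
force: [1.2, -1.2, -0.5]
grip_width: 0.0427
finger_force: 0.0
```

jog_arm:
  plan:
    - [0,0,0,1,0,0,-0.12]
    - [0,0,0,1,0,0,-0.12]
    - [0,0,0,1,0,0,-0.12]
    - [0,0,0,1,0,0,-0.12]
    - [0,0,0,1,0,0,-0.12]
    - [0,0,0,1,0,0,-0.12]
    - [0,0,0,1,0,0,-0.12]
    - [0,0,0,1,0,0,-0.12]
    - [0,0,0,1,0,0,-0.12]
    - [0,0,0,1,0,0,-0.12]
    - [0,0,0,1,0,0,-0.12]
    - [0,0,0,1,0,0,-0.12]

```text
clock: 2.2
position: [0.5364, -0.3294, 0.1296]
orientation: [[-0.164, 0.986, -0.0], [0.986, 0.164, 0.0], [0.0, -0.0, -1.0]]
force: [0.5, 0.0, 0.0]
grip_width: 0.0426
finger_force: 0.0
```

jog_arm:
  plan:
    - [0,0,0,0,0,0,-0.08]
    - [0,0,0,0,0,0,0]
    - [0,0,0,0,0,0,0]

```text
clock: 2.45
position: [0.5365, -0.3294, 0.1302]
orientation: [[-0.234, 0.972, -0.0], [0.972, 0.234, 0.0], [0.0, -0.0, -1.0]]
force: [-0.2, 0.1, 0.1]
grip_width: 0.0428
finger_force: 0.0
```

```bash
cat >> h.py <<'E'
def rel(x,y):
    s=state();p=s["position"]*1000;R=s["orientation"]
    print("clk",s["clock"],"p",p.round(1),"xang",np.degrees(np.arctan2(R[1,0],R[0,0])).round(2),"w",round(s["grip_width"]*1000,1),"F",s["force"].round(1),"zax",R[:,2].round(3))
    d=R.T@np.array([x-p[0],y-p[1],0]);print("go mm",d.round(1))
E
python3 -c "
from h import *
rel(571.6,-305.4)"
```

```text
clk 2.45 p [ 536.5 -329.4  130.2] xang 103.53 w 42.8 F [-0.2  0.1  0.1] zax [-0.  0. -1.]
go mm [15.1 39.7 -0. ]
```

jog_arm:
  plan:
    - [0,0.5,2,1,0,0,-0.005]
    - [0,0.5,2,1,0,0,0]
    - [0,0,0,2,0,0,0]
    - [0,0,0,2,0,0,0]
    - [0,0,0,2,0,0,0]
    - [0,0,0,1.5,0,0,0]
    - [0,0,0,0,0,0,0]
    - [0,0,0,0,0,0,0]

```text
clock: 3.12
position: [0.5727, -0.31, 0.0351]
orientation: [[-0.24, 0.971, -0.001], [0.971, 0.24, 0.001], [0.001, -0.001, -1.0]]
force: [0.5, -0.2, 0.8]
grip_width: 0.0428
finger_force: 0.0
```

```bash
python3 -c "
from h import *
rel(571.6,-305.4)
im=read_camera('scene')[210:390,190:410,::-1]
cv2.imwrite('pics/s1.png',cv2.resize(im,None,fx=3,fy=3,interpolation=2))"
```

```text
clk 3.1167 p [ 572.7 -310.    35.1] xang 103.87 w 42.8 F [ 0.5 -0.2  0.8] zax [-0.001  0.001 -1.   ]
go mm [4.7 0.  0. ]
```

View pics/s1.png

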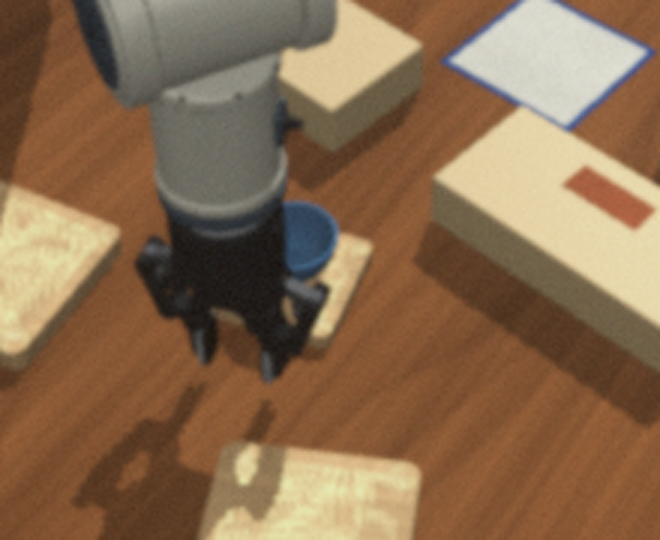

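The fingertips are at crop (205,355) and (268,375), behind the bat and clear of the bowl. The outer knuckles are wider than the tips, so I'll narrow the opening for lane clearance, lower the tool and check.

jog_arm:
  plan:
    - [-0.4,0,0,0,0,0,0]
    - [-0.4,0,0,0,0,0,0]
    - [-0.4,0,0,0.5,0,0,0]
    - [-0.4,0,0,0.4,0,0,0]
    - [-0.4,0,0,0,0,0,0]
    - [-0.4,0,0,0,0,0,0]

```text
clock: 3.67
position: [0.5727, -0.31, 0.0259]
orientation: [[-0.241, 0.97, -0.001], [0.97, 0.242, 0.0], [0.0, -0.001, -1.0]]
force: [0.1, 0.5, -0.4]
grip_width: 0.0256
finger_force: 0.0
```

```bash
python3 -c "
from h import *
rel(571.6,-305.4)
im=np.ascontiguousarray(read_camera('scene')[:,:,::-1]);c=get_calibration('scene')
x0,y0=225,280;k=7
im=cv2.resize(im[y0:y0+75,x0:x0+90],None,fx=k,fy=k,interpolation=2)
s=state();p=s['position'];R=s['orientation']
for z in(0,.05):
  for l in(-.054,-.027,0,.027,.054):
    P=p+R[:,1]*l;P[2]=z
    q=(proj(c,P[None])[0]-[x0,y0])*k;cv2.circle(im,tuple(int(v) for v in q),4,(0,255,0) if z==0 else (0,0,255),-1)
cv2.imwrite('pics/s2.png',im)"
```

```text
clk 3.6667 p [ 572.7 -310.    25.9] xang 103.98 w 25.6 F [ 0.1  0.5 -0.4] zax [-0.001  0.    -1.   ]
go mm [4.7 0.1 0. ]
```

View pics/s2.png

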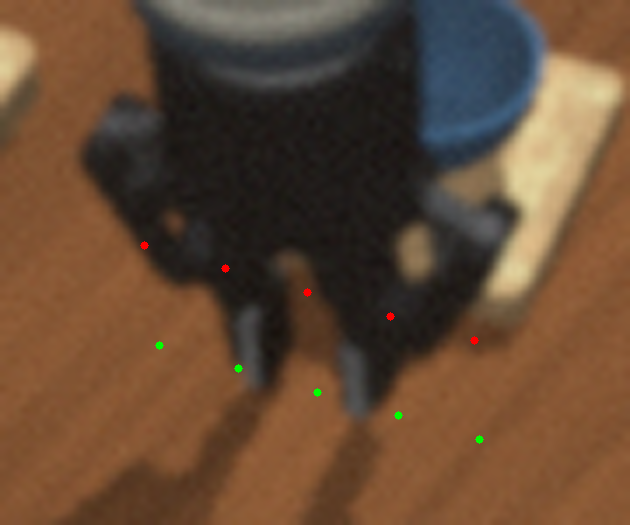

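Projected onto the image, the fingers are about ±47 mm wide at brick height (red dots). That fits the 108 mm lane, and I'll narrow the opening further before they enter it. Now I'll approach and start the push straight along the bat's own heading.

jog_arm:
  plan:
    - [-0.4,0.4,0,0.2,0,0,0]
    - [-0.4,0.5,0,0,0,0,0]
    - [-0.4,0.5,0,0,0,0,0]
    - [-0.4,0.4,0,0,0,0,0]
    - [-0.4,0.4,0,0,0,0,0]
    - [-0.4,0.4,0,0,0,0,0]
    - [-0.4,0.4,0,0,0,0,0]
    - [-0.4,0.4,0,0,0,0,0]
    - [-0.4,0.4,0,0,0,0,0]
    - [-0.4,0.4,0,0,0,0,0]
    - [-0.4,0.2,0,0,0,0,0]
    - [-0.4,0,0,0,0,0,0]

```text
clock: 4.72
position: [0.5623, -0.267, 0.0243]
orientation: [[-0.242, 0.97, -0.0], [0.97, 0.242, 0.0], [0.0, -0.0, -1.0]]
force: [-0.1, 0.3, 0.3]
grip_width: 0.0257
finger_force: 0.0
```

```bash
cat >> h.py <<'E'
O=np.array([558.9,-37.5]);Y=np.array([.1615,.9869]);X=np.array([.9869,-.1615])
def lane(p): d=np.asarray(p)-O; return np.round([d@X,d@Y],1)
def look(name=None):
    rel(0,0);s=state();p=s["position"][:2]*1000;R=s["orientation"]
    print("tcp lane",lane(p),"ang",round(np.degrees(np.arctan2(R[1,0],R[0,0]))-80.65,1))
    im=read_camera("top");c=get_calibration("top")
    h=cv2.cvtColor(im,cv2.COLOR_RGB2HSV); 
    bl=cv2.inRange(h,(95,70,40),(130,255,255))
    for b in blobs(light(im)|(bl>0).astype(np.uint8)):
        r=rect(c,b,.014);q=lane(r[0])
        if abs(q[0])<60 and -220<q[1]<220: print("blob",q,np.round(r[1],1),"ang",round((r[2]-80.65+45)%90-45,1))
    if name:
        u=proj(c,np.array([[.56,-.05,.03]]))[0]
        cv2.imwrite(name,cv2.resize(im[120:360,200:500,::-1],None,fx=2,fy=2))
E
python3 -c "
from h import *
look('pics/t1.png')"
```

```text
clk 4.7167 p [ 562.3 -267.    24.3] xang 104.0 w 25.7 F [-0.1  0.3  0.3] zax [-0.  0. -1.]
go mm [ 3.951e+02 -4.810e+02  1.000e-01]
tcp lane [  40.4 -225.9] ang 23.3
blob [  16.2 -170. ] [101.9 100.5] ang 23.4
blob [  2.1 162. ] [137.8 137.1] ang 1.9
```

View pics/t1.png

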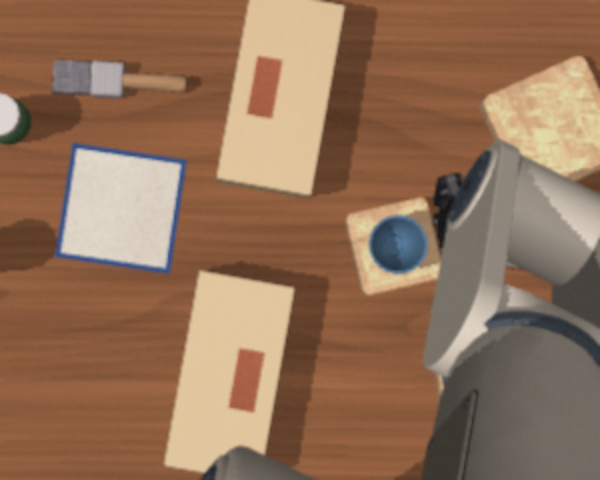

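The bat (crop centre (395,245)) is pushed squarely, with the bowl central on it. Lane-frame pose is (16, -170) mm at 23.3°. Next: 20 mm straight, then an arc of radius 100 mm.

jog_arm:
  plan:
    - [-0.4,0.3,0,0,0,0,0]
    - [-0.4,0.4,0,0,0,0,0]
    - [-0.4,0.4,0,0,0,0,0]
    - [-0.4,0.5,0,0,0,0,0]
    - [-0.4,0.4,0,0,0,0,0]
    - [-0.4,0.34,-0.2,0,0,0,0.034]
    - [-0.4,0.34,-0.2,0,0,0,0.034]
    - [-0.4,0.34,-0.2,0,0,0,0.034]
    - [-0.4,0.34,-0.2,0,0,0,0.034]
    - [-0.4,0.34,-0.2,0,0,0,0.034]
    - [-0.4,0.34,-0.2,0,0,0,0.034]
    - [-0.4,0,0,0,0,0,0]

```text
clock: 5.77
position: [0.5418, -0.2289, 0.0242]
orientation: [[-0.039, 0.999, -0.001], [0.999, 0.039, 0.001], [0.001, -0.001, -1.0]]
force: [0.7, 0.5, -0.4]
grip_width: 0.0255
finger_force: 0.0
```

```bash
python3 -c "
from h import *
look()"
```

```text
clk 5.7667 p [ 541.8 -228.9   24.2] xang 92.22 w 25.5 F [ 0.7  0.5 -0.4] zax [-0.001  0.001 -1.   ]
go mm [ 249.8 -532.5    0.6]
tcp lane [  14.  -191.7] ang 11.6
blob [   0.9 -131.4] [101.2  97. ] ang 10.3
blob [  2.1 162. ] [137.8 137.1] ang 1.9
```

jog_arm:
  plan:
    - [-0.4,0.34,-0.2,0,0,0,0.034]
    - [-0.4,0.34,-0.2,0,0,0,0.034]
    - [-0.4,0.34,-0.2,0,0,0,0.034]
    - [-0.4,0.34,-0.2,0,0,0,0.034]
    - [-0.4,0.34,-0.2,0,0,0,0.034]
    - [-0.4,0.34,-0.2,0,0,0,0.034]
    - [-0.4,0,0,0,0,0,0]

```text
clock: 6.4
position: [0.5311, -0.2084, 0.0242]
orientation: [[0.163, 0.987, -0.0], [0.987, -0.163, 0.0], [0.0, -0.001, -1.0]]
force: [-0.6, 0.6, 0.4]
grip_width: 0.0256
finger_force: 0.0
```

```bash
python3 -c "
from h import *
look('pics/t2.png')"
```

```text
clk 6.4 p [ 531.1 -208.4   24.2] xang 80.59 w 25.6 F [-0.6  0.6  0.4] zax [-0.  0. -1.]
go mm [ 1.189e+02 -5.580e+02  3.000e-01]
tcp lane [   0.2 -173.2] ang -0.1
blob [  -1.1 -110.7] [ 97.7 101.4] ang 1.0
blob [  2.1 161.8] [137.6 137. ] ang 2.0
```

View pics/t2.png

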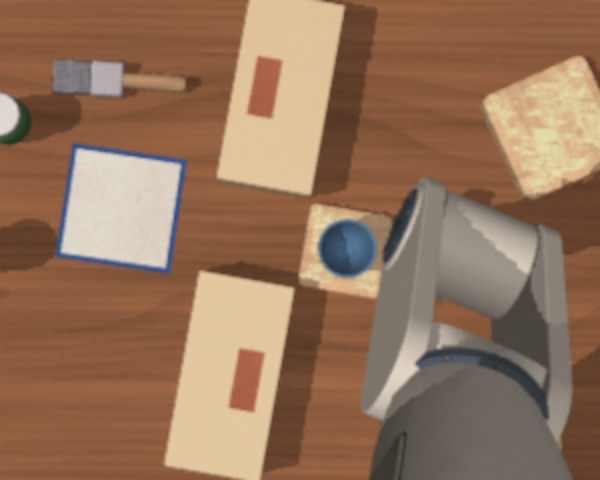

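The bat (crop (345,250)) is square to the lane mouth, at x ≈ -1 mm and about 0–1°. I'll push straight into the lane.

jog_arm:
  plan:
    - [-0.4,0.4,0,0,0,0,0]
    - [-0.4,0.5,0,0,0,0,0]
    - [-0.4,0.5,0,0,0,0,0]
    - [-0.4,0.5,0,0,0,0,0]
    - [-0.4,0.5,0,0,0,0,0]
    - [-0.4,0.5,0,0,0,0,0]
    - [-0.4,0.5,0,0,0,0,0]
    - [-0.4,0.5,0,0,0,0,0]
    - [-0.4,0.5,0,0,0,0,0]
    - [-0.4,0.5,0,0,0,0,0]
    - [-0.4,0.4,0,0,0,0,0]
    - [-0.4,0,0,0,0,0,0]

```text
clock: 7.45
position: [0.5401, -0.1557, 0.0243]
orientation: [[0.163, 0.987, -0.0], [0.987, -0.163, 0.0], [0.0, -0.0, -1.0]]
force: [0.4, -0.3, -0.0]
grip_width: 0.0254
finger_force: 0.0
```

```bash
python3 -c "
from h import *
look('pics/t3.png')"
```

```text
clk 7.45 p [ 540.1 -155.7   24.3] xang 80.63 w 25.4 F [ 0.4 -0.3 -0. ] zax [-0.  0. -1.]
go mm [ 6.570e+01 -5.583e+02  1.000e-01]
tcp lane [   0.6 -119.7] ang -0.0
blob [  40.7 -210.4] [98.8 46.2] ang -6.3
blob [  2.4 -49.4] [83.4 96.4] ang -0.5
blob [  2.1 162. ] [137.8 137.1] ang 1.9
```

View pics/t3.png

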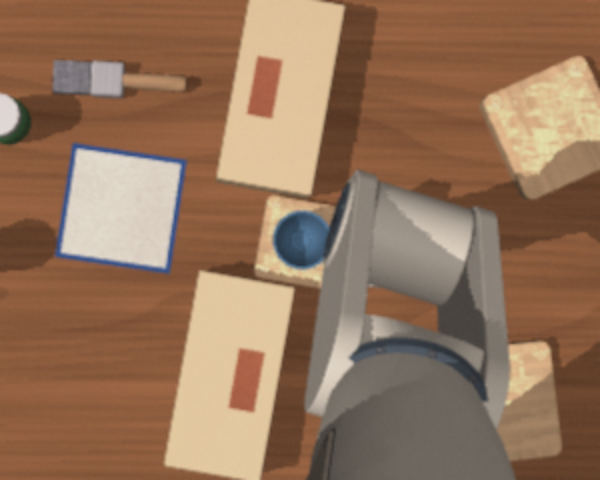

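The bat (crop (295,240)) is in the lane mouth with no sign of contact, and the bowl is still central. I'll narrow the fingers and keep pushing.

jog_arm:
  plan:
    - [-0.7,-0.1,0,-0.1,0,0,0]
    - [-0.7,0,0,0,0,0,0]
    - [-0.7,0.2,0,0,0,0,0]
    - [-0.7,0.4,0,0,0,0,0]
    - [-0.7,0.5,0,0,0,0,0]
    - [-0.7,0.5,0,0,0,0,0]
    - [-0.7,0.5,0,0,0,0,0]
    - [-0.7,0.5,0,0,0,0,0]
    - [-0.7,0.5,0,0,0,0,0]
    - [-0.7,0.5,0,0,0,0,0]
    - [-0.7,0.4,0,0,0,0,0]
    - [-0.7,0.1,0,0,0,0,0]

```text
clock: 8.5
position: [0.5467, -0.1165, 0.0253]
orientation: [[0.163, 0.987, 0.0], [0.987, -0.163, 0.0], [0.0, 0.0, -1.0]]
force: [-1.1, -2.5, 1.1]
grip_width: 0.0128
finger_force: 1.4
```

```bash
python3 -c "
from h import *
look('pics/t4.png')"
```

```text
clk 8.5 p [ 546.7 -116.5   25.3] xang 80.64 w 12.8 F [-1.1 -2.5  1.1] zax [ 0.  0. -1.]
go mm [  26.  -558.4   -0. ]
tcp lane [  0.7 -79.9] ang -0.0
blob [  38.7 -149.6] [100.4  54. ] ang -2.6
blob [ 3.6 -3.5] [70.5 95.6] ang 1.6
blob [  2.1 162. ] [137.9 137. ] ang 2.0
```

View pics/t4.png

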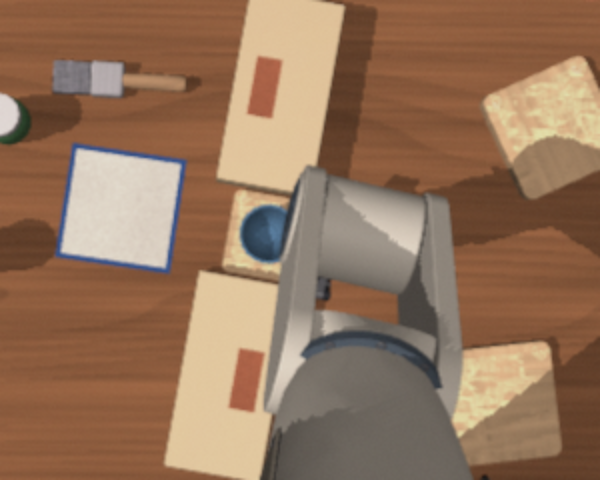

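The bat (crop (255,235)) is between the bricks and pushing freely at about 2.5 N. Continuing.

jog_arm:
  plan:
    - [-0.7,0.3,0,0,0,0,0]
    - [-0.7,0.4,0,0,0,0,0]
    - [-0.7,0.5,0,0,0,0,0]
    - [-0.7,0.5,0,0,0,0,0]
    - [-0.7,0.5,0,0,0,0,0]
    - [-0.7,0.5,0,0,0,0,0]
    - [-0.7,0.5,0,0,0,0,0]
    - [-0.7,0.5,0,0,0,0,0]
    - [-0.7,0.5,0,0,0,0,0]
    - [-0.7,0.5,0,0,0,0,0]
    - [-0.7,0.4,0,0,0,0,0]
    - [-0.7,0.2,0,0,0,0,0]

```text
clock: 9.55
position: [0.5553, -0.0643, 0.0253]
orientation: [[0.163, 0.987, -0.0], [0.987, -0.163, 0.0], [0.0, -0.0, -1.0]]
force: [-0.6, -1.8, 1.2]
grip_width: 0.0127
finger_force: 1.2
```

```bash
python3 -c "
from h import *
look('pics/t5.png')"
```

```text
clk 9.55 p [555.3 -64.3  25.3] xang 80.62 w 12.7 F [-0.6 -1.8  1.2] zax [-0.  0. -1.]
go mm [ -27.1 -558.3    0. ]
tcp lane [  0.8 -27. ] ang -0.0
blob [ 37.5 -65.6] [109.7  62.9] ang 2.3
blob [ 4.1 56.7] [ 56.7 109.2] ang 1.4
blob [  2.1 162. ] [137.8 137.1] ang 1.9
```

View pics/t5.png

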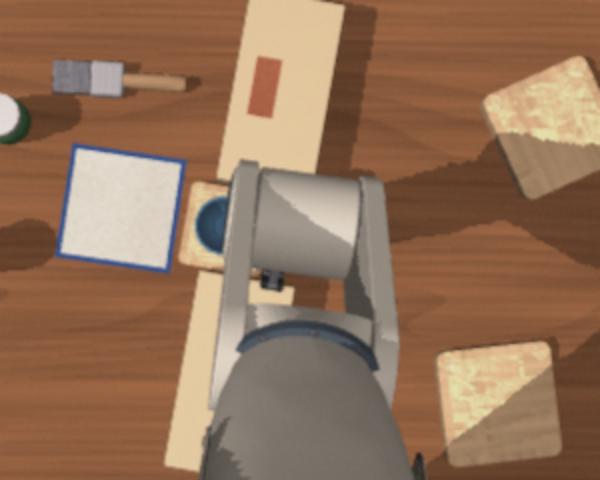

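The bat is leaving the lane, with its front edge at crop (190,225) near the sheet. There are about 128 mm to go.

jog_arm:
  plan:
    - [-0.7,0.4,0,0,0,0,0]
    - [-0.7,0.5,0,0,0,0,0]
    - [-0.7,0.6,0,0,0,0,0]
    - [-0.7,0.6,0,0,0,0,0]
    - [-0.7,0.6,0,0,0,0,0]
    - [-0.7,0.6,0,0,0,0,0]
    - [-0.7,0.6,0,0,0,0,0]
    - [-0.7,0.6,0,0,0,0,0]
    - [-0.7,0.6,0,0,0,0,0]
    - [-0.7,0.6,0,0,0,0,0]
    - [-0.7,0.4,0,0,0,0,0]
    - [-0.7,0.2,0,0,0,0,0]

```text
clock: 10.6
position: [0.5656, -0.0021, 0.0253]
orientation: [[0.163, 0.987, 0.0], [0.987, -0.163, 0.0], [0.0, 0.0, -1.0]]
force: [0.0, -1.5, 0.1]
grip_width: 0.0128
finger_force: 0.9
```

```bash
python3 -c "
from h import *
look()
im=read_camera('top');c=get_calibration('top')
h=cv2.cvtColor(im,cv2.COLOR_RGB2HSV)
m=((h[...,2]>165)&(h[...,1]>55)&((h[...,0]<40))).astype(np.uint8)
for b in blobs(m,100):
    r=rect(c,b,.014);q=lane(r[0])
    if abs(q[0])<80 and 0<q[1]<230: print('y',q,np.round(r[1],1),round((r[2]-80.65+45)%90-45,1), [lane(x) for x in cv2.boxPoints(r)])
"
```

```text
clk 10.6 p [565.6  -2.1  25.3] xang 80.63 w 12.8 F [ 0.  -1.5  0.1] zax [ 0.  0. -1.]
go mm [ -90.  -558.4   -0. ]
tcp lane [ 0.9 36.1] ang -0.0
blob [35.6 31. ] [116.1  72.4] ang 6.9
blob [  1.7 175.3] [111.4 137. ] ang 2.1
y [-68.5   6.9] [100.5  27.9] 0.5 [array([-82. , -43.4]), array([-54.2, -43.2]), array([-54.9,  57.3]), array([-82.8,  57.1])]
y [ -0.3 137.8] [24.9 99.2] 7.4 [array([-47.9, 119.1]), array([ 50.5, 131.7]), array([ 47.3, 156.4]), array([-51.1, 143.8])]
```

```bash
cat > fe.py <<'E'
from h import *
im=read_camera('top');c=get_calibration('top')
h=cv2.cvtColor(im,cv2.COLOR_RGB2HSV)
m=((h[...,2]>150)&(h[...,1]>55)&(h[...,0]<40)).astype(np.uint8)
v,u=np.nonzero(m);p=cast(c,np.c_[u,v].astype(float),.014)*1000
d=p-O;L=np.c_[d@X,d@Y]
L=L[(abs(L[:,0])<60)&(L[:,1]>62)&(L[:,1]<240)]
print("n",len(L))
xs=np.arange(-48,50,6)
for x in xs:
    k=L[abs(L[:,0]-x)<3]
    if len(k): print(x,k[:,1].max().round(1),k[:,1].min().round(1))
print("xr",[(y,L[abs(L[:,1]-y)<3][:,0].min().round(1),L[abs(L[:,1]-y)<3][:,0].max().round(1)) for y in range(70,230,8) if (abs(L[:,1]-y)<3).any()])
E
python3 fe.py
```

```text
n 343
-48 143.3 62.6
-42 144.6 63.5
-36 145.5 120.7
-30 239.1 122.0
-24 239.6 125.2
-18 239.0 131.2
-12 239.9 134.9
-6 238.0 138.5
0 239.3 137.5
6 146.3 137.9
12 146.8 137.3
18 145.7 133.9
24 146.6 132.4
30 145.5 130.5
36 146.4 131.4
42 145.4 130.8
48 143.5 131.2
xr [(70, np.float64(-50.8), np.float64(-45.2)), (78, np.float64(-49.7), np.float64(-45.0)), (118, np.float64(-47.1), np.float64(-37.7)), (126, np.float64(-48.9), np.float64(-22.1)), (134, np.float64(-49.7), np.float64(50.2)), (142, np.float64(-48.6), np.float64(49.3))]
```

The bat is square, with its centre at about (0, 96.5) in the lane frame. There are 66 mm left to the sheet centre.

jog_arm:
  plan:
    - [-0.7,0.4,0,0,0,0,0]
    - [-0.7,0.5,0,0,0,0,0]
    - [-0.7,0.6,0,0,0,0,0]
    - [-0.7,0.7,0,0,0,0,0]
    - [-0.7,0.7,0,0,0,0,0]
    - [-0.7,0.7,0,0,0,0,0]
    - [-0.7,0.7,0,0,0,0,0]
    - [-0.7,0.6,0,0,0,0,0]
    - [-0.7,0.6,0,0,0,0,0]
    - [-0.7,0.5,0,0,0,0,0]
    - [-0.7,0.4,0,0,0,0,0]
    - [-0.7,0.2,0,0,0,0,0]

```text
clock: 11.75
position: [0.5764, 0.063, 0.0253]
orientation: [[0.163, 0.987, 0.0], [0.987, -0.163, 0.0], [0.0, 0.0, -1.0]]
force: [-0.6, -2.0, 1.0]
grip_width: 0.0128
finger_force: 1.1
```

jog_arm:
  plan:
    - [-0.7,0,0,0,0,0,0]
    - [-0.7,-0.5,0,0,0,0,0]
    - [-0.7,-1,0,0,0,0,0]
    - [-0.7,-2,0,0,0,0,0]
    - [-0.7,-1.5,0,-1,0,0,0]
    - [-0.7,0,0,-3,0,0,0]
    - [-0.7,0,0,-3,0,0,0]
    - [-0.7,0,0,-3,0,0,0]
    - [-0.7,-3,0,-2,0,0,0]
    - [-0.7,-3,0,0,0,0,0]
    - [-0.7,-3,0,0,0,0,0]
    - [-0.7,-3,0,0,0,0,0]

```text
clock: 12.75
position: [0.548, -0.1074, 0.146]
orientation: [[0.163, 0.987, 0.001], [0.987, -0.163, -0.0], [-0.0, 0.001, -1.0]]
force: [0.7, 0.2, -0.4]
grip_width: 0.0127
finger_force: 0.0
```

jog_arm:
  plan:
    - [-0.7,-3,0,0,0,0,0]
    - [-0.7,-3,0,0,0,0,0]
    - [-0.7,-3,0,0,0,0,0]
    - [-0.7,-3,0,0,0,0,0]
    - [-0.7,0,0,0,0,0,0]
    - [-0.7,0,0,0,0,0,0]

```text
clock: 13.25
position: [0.528, -0.2257, 0.1452]
orientation: [[0.167, 0.986, -0.0], [0.986, -0.167, 0.0], [0.0, -0.0, -1.0]]
force: [-0.4, -0.1, -0.7]
grip_width: 0.0131
finger_force: 0.0
```

```bash
python3 fe.py; python3 -c "
from h import *
look('pics/t6.png')"
```

```text
n 903
-48 208.9 114.2
-42 212.1 112.3
-36 211.1 113.2
-30 212.4 112.1
-24 211.0 113.0
-18 212.3 111.9
-12 212.7 112.8
-6 212.2 114.5
0 212.6 115.0
6 211.6 116.3
12 212.5 114.8
18 211.5 116.1
24 212.8 200.6
30 211.3 115.9
36 212.7 115.3
42 211.2 118.1
48 211.6 117.1
xr [(110, np.float64(-43.5), np.float64(-14.4)), (118, np.float64(-49.5), np.float64(48.4)), (126, np.float64(-48.9), np.float64(49.5)), (134, np.float64(-49.7), np.float64(50.6)), (142, np.float64(-49.1), np.float64(50.8)), (150, np.float64(-48.4), np.float64(49.9)), (158, np.float64(-49.7), np.float64(50.6)), (166, np.float64(-48.6), np.float64(49.7)), (174, np.float64(-49.5), np.float64(50.8)), (182, np.float64(-49.3), np.float64(49.0)), (190, np.float64(-48.2), np.float64(50.1)), (198, np.float64(-49.5), np.float64(50.7)), (206, np.float64(-48.4), np.float64(49.4)), (214, np.float64(-44.5), np.float64(45.8))]
clk 13.3 p [ 528.2 -224.6  145.1] xang 80.47 w 12.7 F [-0.4  0.3 -0.7] zax [-0.  0. -1.]
go mm [ 1.34e+02 -5.58e+02  3.00e-01]
tcp lane [-1.000e-01 -1.896e+02] ang -0.2
blob [  2.1 162. ] [137.8 137.1] ang 1.9
```

View pics/t6.png

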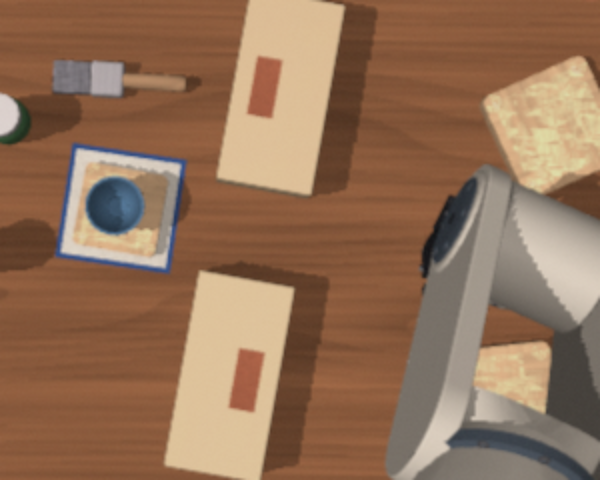

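The bat lies wholly on the sheet (crop (120,208)). The bowl is upright on it, the arm is clear, and nothing else has moved.

```bash
python3 -c "
from rig import *
print(finish_job())"
```

```text
the job is handed in; nothing more can be done
None
```

I slid the bat through the lane and onto the sheet with the bowl upright and untouched, left the cup, jar and brush where they were, and handed the job in at about 13 s.

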